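Read the slide holders and set them to dry

ROBOT

A 6-joint arm with a two-finger parallel gripper is mounted at the origin on a cart in front of the work surface, level with it; the furniture and walls round the work are solid. World frame = base frame: x ahead of the robot, y to its left, z up, the work surface at z = 0. Lengths are in m, angles in rad, forces in N, time in s.
With the tool pointing down it reaches from about 0.375 to 0.975 m from the base axis. Payload 3.8 kg.
Tool frame: the origin (TCP) lies on the centre line of the jaws, within the pads' length; the fingertips stand 14 mm ahead of it and the grasp point (between the pads) lies 5 mm behind it; z points along the fingers, y is the line along which they close (so a half turn about z gives the same grasp; the last joint's range is limited). The gripper opens to 85 mm and grips with 20 to 120 N. Pads are 22 mm wide; open, the fingers measure 114 mm over their backs; the gripper's body (76 mm by 85 mm) begins 54 mm behind the grasp point. The pads swing forward as they close: fully open they stand 13 mm farther back than shut.
Start: joints at [1.22, 0.264, 1.604, -0, 1.274, -0.037], TCP at [0.208, 0.642, 0.222] pointing down, gripper open.
Joint ranges: [-2.63, 2.63], [-0.94, 2.18], [0.31, 2.57], [-1.31, 4.45], [0, 2.66], [-2.55, 2.55]. Speed limits (rad/s): [2.57, 2.57, 3.14, 3.14, 3.14, 3.14].

INTERFACE

Orientations are given as a rotation vector (axis times angle).
In Python, from workcell import bot, eyes, spot_in gives the robot as it stands.
- The arm moves only by the tool carry_out, never from a script. Its argument "series" is text: rows parted by semicolons, each of 4 numbers parted by spaces: the shift along the world's x, y, z in m, then the turn about the world's z in degrees. In form: tx ty tz roll; .... A call has 1 to 20 rows; each row shifts and turns the commanded pose from where the row before left it; what a row does not reach is not made up. A row lasts 1/8 s, in which the tool goes at most 62.5 mm and 10.7 degrees, less where a joint would pass 70% of its speed; a pose out of reach is approached as far as the arm can. A call is refused whole if a number of a shift passes 0.0625 or a number of a turn 10.7, either way. A call with a gripper value outside its range is refused whole. "jaw" is the gripper command: -1 is shut, 1 is fully open, values between are in proportion, set as the call begins (left out, the last holds). The fingers move at their own pace and stop on an object; "grip_force" is the grip in N (left out, the last holds). Time passes only in rows, so rows that do not move let the fingers close. It gives the time, the measured TCP pose, the force, the opening and the grip force at its end, in the units of the state.
- bot.read_state(): the state, without advancing time (a new reading comes with each control period).
- eyes.read_camera(name): name is "scene" or "side" or "wrist"; returns (picture, depth): 480x640x3 uint8, blue, green, red; 480x640 float32, m along the optical axis (not along the pixel's ray), 0 where there is no reading.
- eyes.get_calibration(name): a dict with "K" (3x3 intrinsics, pixels), "position" and "rotation" of the camera in the world; the wrist camera has in their place "T_tool_cam" (4x4, takes a point from camera to tool coordinates, whose origin is the TCP and whose axes are the flange's). Camera axes: x right, y down, z forward; pixel columns grow to the right and rows downward; lengths in m; the calibration is good to about 2 mm. A picture is of the moment at which its call begins: read the wrist's pose just before it. get_calibration takes no time and is no camera call.
- bot.finish_job(): hands the job in; it is judged then, once.
Trained networks look in the newest picture that a camera, given by its name, has taken for a name from the list of things; names that differ only in an ending like _2 or _b are one class to them, and where a whole thing is asked for, a point or a joint stands for the part that bears it (a point fixed in the world has none). Each returns a list of dicts, best first, with "score" (0 to 1); they miss things now and then, are a little off and sometimes report something else, mostly with a low value. They report only what shows in the picture. A call takes as long as a camera call.
- spot_in(camera, target): "rect" ([centre column, centre row, width, height] in pixels, round what is visible of it).
The state is a dict: "time": time; "q": joint angles; "joint_vel": joint speeds; "joint_torque": joint torques, N m; "tool_pos": TCP position; "tcp_rot": TCP orientation; "wrist_force": force on the tool from outside, world axes, zero at the start; "torque": the same for the moment, N m; "width": opening from 0.0 (shut) to 1.0 (fully open); "grip_force": force on a finger pad.
Only numpy, scipy, OpenCV 4.12 (cv2) and the standard library are available. Lean on these libraries where they do the work, as an engineer would, in place of code of your own. Each camera call takes 0.05 s, during which the arm holds its last target. There are 200 camera calls.

TASK

Load every slide holder that lies on the bench onto the slide reader, each lying flat and centred on a narrow post of its own on the carriage, slide the loaded carriage by its blue tab all the way home under the bridge and, with all holders still on their posts, press the red start button fully down and let it go. Then draw the carriage all the way out again and lay every holder across the two rails of the drying rack, centred over them and flat. Do not upset or shift the bottles standing about, and put back anything that gets knocked off on the way.

Things in the scene. Friction and masses are not known exactly. Their poses are not given: they have to be found in the camera images.
- reader: Slide reader, bolted down. Origin on the bench under it, z up; the carriage slides along its y axis. A white scanning bridge runs along the reader's x at y = -0.07 m: from x = -0.107 to +0.153 m, 64 mm deep in y, top at 128 mm, 92 mm clear height beneath; it is carried by one pillar at its far end (x = +0.119 to +0.153 m) and open towards the robot.
- stage (a joint): The aluminium carriage of the reader, m: 0 = drawn out to the front stop (loading position, clear of the bridge, posts at reader y = +0.06), 0.13 = home against the inner stop, posts under the middle of the bridge. It moves towards the reader's -y as the value grows (with the posts, the tab moves too), resists with about 2 N and stays where it is left. It starts 0 to 0.04 in.
- tab_top (a point): Top centre of the blue upright tab by which the carriage is pushed and drawn; moves with the carriage. The tab is 12 mm thick (reader x), 30 mm long (reader y), 49 mm tall above the carriage plate (plate top at 24 mm, tab top at 73 mm above the bench), 85 mm from the row of posts on the +y side.
- start_button (a joint): Red push button, m: 0 = out, 0.006 = fully down; spring, about 5 N when fully down; comes back by itself.
- start_button_top (a point): Centre of the top of the red button (28 mm across) on top of the bridge; pressed straight down.
- rack: Drying rack, fixed: two parallel steel rails along the rack's x axis, 240 mm long, each 8 mm wide, at y = -25 and +25 mm, their top 30 mm above the bench, over a drip tray 250 x 110 mm whose top is at 10 mm. Raised end stops (8 mm higher) at x = -116 and +116 mm. Origin on the bench under the middle of the rack, z up.
- clear_bench (a point): A point on the open bench left of the reader, in the middle of the area (x 0.40 to 0.60, y 0.14 to 0.28 m) where the holders lie at the start; otherwise clear. World axes. A tall incubator stands beyond about x = 0.47, y = 0.32 m, tall instruments behind the reader from about x = 0.70 m.
- post_1 (a point): Centre of the top of the narrow post on the robot's side of the carriage: a square pad 24 x 24 mm, its top 38 mm above the bench, 14 mm above the carriage plate (a tray 217 x 116 mm, floor at 24 mm, with a 4 mm thick rim whose top is at 43 mm); the three posts stand 68 mm apart in a row along the reader's x. Axes parallel to the reader's; moves with the carriage.
- post_2 (a point): Centre of the top of the narrow post on the middle of the carriage: a square pad 24 x 24 mm, its top 38 mm above the bench, 14 mm above the carriage plate (a tray 217 x 116 mm, floor at 24 mm, with a 4 mm thick rim whose top is at 43 mm); the three posts stand 68 mm apart in a row along the reader's x. Axes parallel to the reader's; moves with the carriage.
- post_3 (a point): Centre of the top of the narrow post on the far side of the carriage: a square pad 24 x 24 mm, its top 38 mm above the bench, 14 mm above the carriage plate (a tray 217 x 116 mm, floor at 24 mm, with a 4 mm thick rim whose top is at 43 mm); the three posts stand 68 mm apart in a row along the reader's x. Axes parallel to the reader's; moves with the carriage.
- holder_blue: Slide holder with a blue grip (not always present): flat steel body 80 x 40 x 10 mm (x, y, z) with an upright blue grip ridge on top, 50 mm long (along x), 12 mm thick (y), 24 mm tall, so 34 mm tall in all; about 0.14 kg. Origin: centre of the underside, z up, x along its length.
- holder_green: Slide holder with a green grip (not always present): flat steel body 80 x 40 x 10 mm (x, y, z) with an upright green grip ridge on top, 50 mm long (along x), 12 mm thick (y), 24 mm tall, so 34 mm tall in all; about 0.14 kg. Origin: centre of the underside, z up, x along its length.
- holder_yellow: Slide holder with a yellow grip (not always present): flat steel body 80 x 40 x 10 mm (x, y, z) with an upright yellow grip ridge on top, 50 mm long (along x), 12 mm thick (y), 24 mm tall, so 34 mm tall in all; about 0.14 kg. Origin: centre of the underside, z up, x along its length.
- holder_red: Slide holder with a red grip (not always present): flat steel body 80 x 40 x 10 mm (x, y, z) with an upright red grip ridge on top, 50 mm long (along x), 12 mm thick (y), 24 mm tall, so 34 mm tall in all; about 0.14 kg. Origin: centre of the underside, z up, x along its length.
- dropper_green: Bystander: small white dropper bottle with green cap, 30 mm across, 62 mm tall, standing; origin at the centre of its underside.
- dropper_yellow: Bystander: small white dropper bottle with yellow cap, 30 mm across, 60 mm tall, standing; origin at the centre of its underside.
- amber_bottle: Bystander: amber bottle with black cap, 56 mm across, 118 mm tall, standing; origin at the centre of its underside.

How it is judged:
On the way, in this order (a step that is already met when the one before it is completed fails the run):
1. every holder rests level on a post (within 12 mm of its centre) with the carriage home at the inner stop (angle between each of holder_blue, holder_green, holder_yellow, holder_red's own z axis and vertical below 0.1 rad and ((horizontal distance between holder_blue and post_1 below 0.012 m and z of holder_blue in the frame of post_1 between -0.004 and 0.004 m) or (horizontal distance between holder_blue and post_2 below 0.012 m and z of holder_blue in the frame of post_2 between -0.004 and 0.004 m) or (horizontal distance between holder_blue and post_3 below 0.012 m and z of holder_blue in the frame of post_3 between -0.004 and 0.004 m)) and ((horizontal distance between holder_green and post_1 below 0.012 m and z of holder_green in the frame of post_1 between -0.004 and 0.004 m) or (horizontal distance between holder_green and post_2 below 0.012 m and z of holder_green in the frame of post_2 between -0.004 and 0.004 m) or (horizontal distance between holder_green and post_3 below 0.012 m and z of holder_green in the frame of post_3 between -0.004 and 0.004 m)) and ((horizontal distance between holder_yellow and post_1 below 0.012 m and z of holder_yellow in the frame of post_1 between -0.004 and 0.004 m) or (horizontal distance between holder_yellow and post_2 below 0.012 m and z of holder_yellow in the frame of post_2 between -0.004 and 0.004 m) or (horizontal distance between holder_yellow and post_3 below 0.012 m and z of holder_yellow in the frame of post_3 between -0.004 and 0.004 m)) and ((horizontal distance between holder_red and post_1 below 0.012 m and z of holder_red in the frame of post_1 between -0.004 and 0.004 m) or (horizontal distance between holder_red and post_2 below 0.012 m and z of holder_red in the frame of post_2 between -0.004 and 0.004 m) or (horizontal distance between holder_red and post_3 below 0.012 m and z of holder_red in the frame of post_3 between -0.004 and 0.004 m)) and value of joint stage above 0.126 m), for 0.3 s.
2. the start button is pressed fully down while the loaded carriage is home (all of step 1 and value of joint start_button above 0.005 m), for 0.05 s.
3. the button is released and the carriage is drawn out to its front stop (value of joint stage below 0.005 m and value of joint start_button below 0.0015 m), for 0.2 s.
At the end, for the whole second after the job is handed in: Every holder present lies level (within 0.1 rad) and at rest on both rails of the drying rack, its centre within 18 mm of the line midway between the rails and within 100 mm of the rack's middle along them; the carriage is out at its front stop (within 6 mm) and the button is up (x of holder_blue in the frame of rack between -0.1 and 0.1 m and y of holder_blue in the frame of rack between -0.018 and 0.018 m and angle between each of holder_blue, holder_green, holder_yellow, holder_red's own z axis and vertical below 0.1 rad and z of holder_blue in the frame of rack between 0.026 and 0.034 m and linear speed of each of holder_blue, holder_green, holder_yellow, holder_red below 0.02 m/s and x of holder_green in the frame of rack between -0.1 and 0.1 m and y of holder_green in the frame of rack between -0.018 and 0.018 m and z of holder_green in the frame of rack between 0.026 and 0.034 m and x of holder_yellow in the frame of rack between -0.1 and 0.1 m and y of holder_yellow in the frame of rack between -0.018 and 0.018 m and z of holder_yellow in the frame of rack between 0.026 and 0.034 m and x of holder_red in the frame of rack between -0.1 and 0.1 m and y of holder_red in the frame of rack between -0.018 and 0.018 m and z of holder_red in the frame of rack between 0.026 and 0.034 m and value of joint stage below 0.006 m and value of joint start_button below 0.0015 m); the robot touches nothing.
It fails at once if the dropper green is tipped or shifted more than 40 mm (angle between dropper_green's own z axis and vertical above 0.4 rad or distance of dropper_green from where it was at the start of the episode above 0.04 m).
It fails at once if the dropper yellow is tipped or shifted more than 40 mm (angle between dropper_yellow's own z axis and vertical above 0.4 rad or distance of dropper_yellow from where it was at the start of the episode above 0.04 m).
It fails at once if the amber bottle is tipped or shifted more than 40 mm (angle between amber_bottle's own z axis and vertical above 0.4 rad or distance of amber_bottle from where it was at the start of the episode above 0.04 m).
Of holder_blue, holder_green, holder_yellow, holder_red only 2 to 3 are there at a start; the rules pass over those that are not, and their reading is None.
At some moment in a run one of holder_blue, holder_green, holder_yellow, holder_red may be knocked a few centimetres aside while the robot is not near it.
Once in a run the grip may slacken for a moment while it holds something.
It also fails if it takes over 210 s, if anything falls off the work surface, if the arm or the gripper's body presses on something with over 40 N, if the wrist force passes 120 N, or if a joint passes its speed limit or range.

## Working session

There is one attempt and no reset: what is moved stays moved. The work goes in short steps, Python scripts to look and compute and a tool call to move; the robot and the scene stay as the last step left them, time stands still between calls to the robot, and variables do not carry over. Pictures are saved under pics/ and viewed, at most 14 in all, crops included, and the job is handed in when it is done.

Besides the shell and the picture viewer there is one more tool, called by a JSON object that holds its "fn" and its "kwargs". carry_out: Moves the arm, as the interface text tells. Its arguments: {"type":"object","properties":{"series":{"type":"string"},"jaw":{"type":"number"},"grip_force":{"type":"number"}},"required":["series"]}

```bash
mkdir -p pics
cat > h.py <<'E'
import numpy as np, cv2
from scipy.spatial.transform import Rotation as R
from workcell import bot, eyes, spot_in
def cam(name):
    s=bot.read_state(); im,d=eyes.read_camera(name); c=eyes.get_calibration(name)
    K=np.array(c["K"])
    if name=="wrist":
        T=np.eye(4);T[:3,:3]=R.from_rotvec(s["tcp_rot"]).as_matrix();T[:3,3]=s["tool_pos"]
        T=T@np.array(c["T_tool_cam"])
        Rm,p=T[:3,:3],T[:3,3]
    else:
        Rm=np.array(c["rotation"])
        if Rm.shape!=(3,3): Rm=R.from_rotvec(Rm).as_matrix()
        p=np.array(c["position"])
    return im,d,K,Rm,p
def cloud(d,K,Rm,p):
    v,u=np.mgrid[:480,:640]
    P=np.stack([(u-K[0,2])/K[0,0]*d,(v-K[1,2])/K[1,1]*d,d],-1)@Rm.T+p
    P[d<=0]=np.nan
    return P
E
python3 - <<'E'
from h import *
for n in("scene","side","wrist"):
    im,d,K,Rm,p=cam(n); cv2.imwrite(f"pics/{n}0.png",im); np.savez(f"{n}0.npz",im=im,P=cloud(d,K,Rm,p))
    print(n,p.round(3),Rm.round(2).tolist(),K[0,0])
s=bot.read_state(); print({k:np.round(v,3) for k,v in s.items()})
E
```

```text
scene [-0.054 -0.636  1.103] [[0.65, -0.59, 0.47], [-0.76, -0.5, 0.42], [-0.01, -0.63, -0.78]] 529.069597981902
side [ 0.74  -0.832  1.128] [[0.95, 0.26, -0.17], [0.31, -0.77, 0.56], [0.02, -0.58, -0.81]] 577.0119906868274
wrist [0.146 0.661 0.374] [[0.31, 0.92, 0.25], [0.95, -0.3, -0.08], [-0.0, 0.26, -0.97]] 359.7522002842587
{'time': np.float64(0.15), 'q': array([ 1.22 ,  0.265,  1.605,  0.   ,  1.274, -0.037]), 'joint_vel': array([ 0.   , -0.002, -0.004, -0.002,  0.001, -0.001]), 'joint_torque': array([ 1.0000e-03, -5.1591e+01, -3.6796e+01,  0.0000e+00,  8.0000e-03,
        0.0000e+00]), 'tool_pos': array([0.208, 0.641, 0.221]), 'tcp_rot': array([-4.910e-01, -3.103e+00,  3.000e-03]), 'wrist_force': array([-0.342,  0.243, -0.767]), 'torque': array([-0.022, -0.014, -0.039]), 'grip_force': np.float64(0.0), 'width': np.float64(1.002)}
```

View pics/scene0.png

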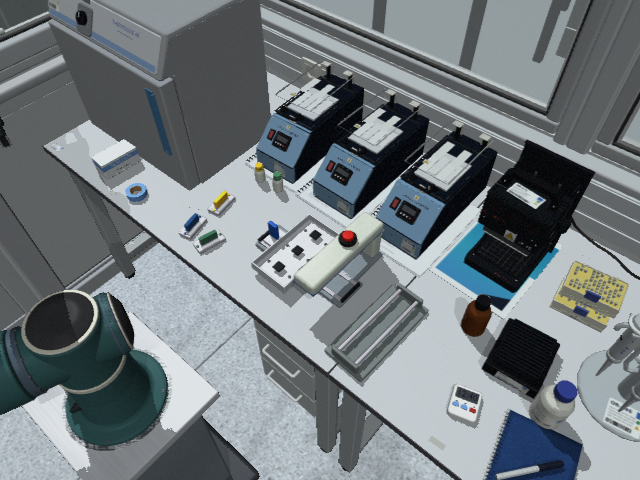

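View pics/side0.png

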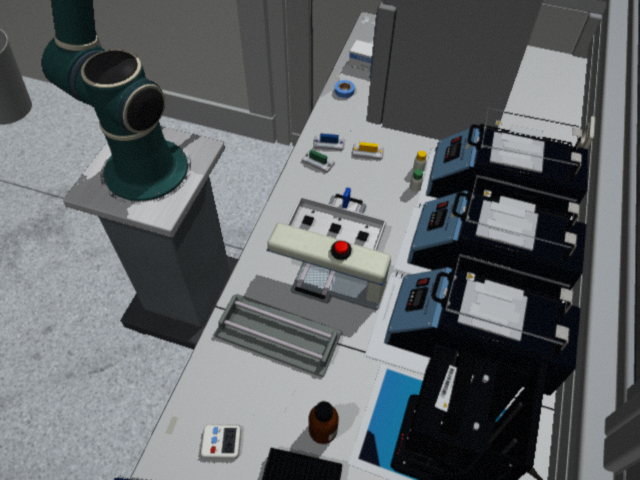

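The scene view shows three holders: blue (192,222), green (208,238) and yellow (220,200). The tab is at (273,230), the black posts at (280,267), (298,250) and (315,234), the button at (348,238) and the rack around (378,330). The two droppers stand near (268,177).

```bash
cat > m0.py <<'E'
from h import *
boxes={"scene":dict(blue=(178,208,205,240),green=(194,226,226,250),yellow=(207,188,236,215),tab=(264,218,284,242),button=(335,228,360,248),dy=(252,160,266,180),dg=(272,170,285,192),amber=(455,290,495,340)),
"side":dict(blue=(312,130,346,152),green=(300,146,336,172),yellow=(350,138,386,160),tab=(338,184,356,208),button=(328,238,354,260),dy=(413,150,428,170),dg=(410,168,424,190),amber=(300,395,345,450))}
rng=dict(blue=(100,130),green=(45,85),yellow=(20,35),tab=(100,130),button=None,dy=(20,35),dg=(45,85),amber=None)
for n in boxes:
    f=np.load(n+"0.npz"); hsv=cv2.cvtColor(f["im"],cv2.COLOR_BGR2HSV); P=f["P"]
    for k,(a,b,c,e) in boxes[n].items():
        H=hsv[b:e,a:c]; Q=P[b:e,a:c]
        m=(H[...,1]>90)&(H[...,2]>40)
        if rng[k]: m&=(H[...,0]>=rng[k][0])&(H[...,0]<=rng[k][1])
        elif k=="button": m&=(H[...,0]<10)|(H[...,0]>170)
        else: m&=Q[...,2]>0.02
        q=Q[m]; q=q[~np.isnan(q[:,0])]
        if len(q)<4: print(n,k,"none");continue
        zt=np.percentile(q[:,2],95); t=q[q[:,2]>zt-0.008]
        (cx,cy),(w,h),an=cv2.minAreaRect(t[:,:2].astype(np.float32)*1000)
        print(n,k,len(q),"top",zt.round(3),"mean",t.mean(0).round(3),"rect",round(cx),round(cy),round(w),round(h),round(an))
    # black posts, rails
    v=hsv[...,2]
    R_=np.nan_to_num(P)
    m=((v<60)&(R_[...,2]>0.028)&(R_[...,2]<0.05)&(R_[...,0]>.4)&(R_[...,0]<.75)&(abs(R_[...,1])<.15)).astype(np.uint8)
    nn,l,st,ce=cv2.connectedComponentsWithStats(m)
    for i in range(1,nn):
        if st[i,4]>25: print(" dark",st[i,4],ce[i].round(),P[l==i].mean(0).round(3))
E
python3 m0.py
python3 - <<'E'
from h import *
# rack rails and bridge from depth
f=np.load("scene0.npz");P=np.nan_to_num(f["P"])
for nm,lo,hi,xr,yr in(("bridge",.12,.136,(.35,.9),(-.3,.3)),("rails",.026,.034,(.3,.9),(-.5,-.12)),("tray",.007,.016,(.3,.9),(-.5,-.15))):
    m=(P[...,2]>lo)&(P[...,2]<hi)&(P[...,0]>xr[0])&(P[...,0]<xr[1])&(P[...,1]>yr[0])&(P[...,1]<yr[1])
    nn,l,st,ce=cv2.connectedComponentsWithStats(m.astype(np.uint8))
    for i in range(1,nn):
        if st[i,4]>60: print(nm,st[i,4],ce[i].round(),P[l==i].mean(0).round(3),[np.round(x,3) for x in cv2.minAreaRect((P[l==i][:,:2]*1000).astype(np.float32))])
E
```

```text
scene blue 142 top 0.034 mean [0.421 0.237 0.031] rect 420 239 49 14 15
scene green 147 top 0.035 mean [0.414 0.164 0.032] rect 415 165 14 46 78
scene yellow 144 top 0.035 mean [0.529 0.241 0.032] rect 529 241 52 16 8
scene tab 143 top 0.073 mean [0.529 0.033 0.071] rect 529 33 14 30 3
scene button 121 top 0.151 mean [ 0.575 -0.173  0.148] rect 575 -173 30 26 39
scene dy 64 top 0.061 mean [0.671 0.227 0.058] rect 672 228 22 20 58
scene dg 54 top 0.063 mean [0.676 0.16  0.06 ] rect 676 160 21 20 71
scene amber 486 top 0.089 mean [ 0.635 -0.498  0.085] rect 637 -497 38 47 11
 dark 39 [298. 173.] [0.734 0.133 0.038]
 dark 36 [357. 208.] [ 0.736 -0.08   0.039]
 dark 61 [315. 235.] [ 0.595 -0.053  0.036]
 dark 63 [297. 250.] [ 0.527 -0.052  0.036]
 dark 66 [279. 266.] [ 0.46  -0.051  0.036]
side blue 141 top 0.037 mean [0.424 0.237 0.034] rect 423 238 45 20 10
side green 75 top 0.038 mean [0.416 0.164 0.035] rect 418 163 17 47 84
side yellow 163 top 0.037 mean [0.533 0.239 0.034] rect 532 239 49 16 4
side tab 116 top 0.076 mean [0.532 0.032 0.073] rect 532 34 34 12 86
side button 157 top 
[... 1477 characters left out ...]
 0.702 -0.209  0.009] [array([ 700.804, -209.35 ]), array([39.946, 33.273]), np.float64(89.205)]
tray 88 [401. 255.] [ 0.704 -0.254  0.009] [array([ 699.55 , -255.253]), array([53.334, 33.346]), np.float64(87.132)]
tray 1164 [348. 278.] [ 0.561 -0.194  0.011] [array([ 578.461, -198.343]), array([ 68.754, 198.626]), np.float64(88.893)]
tray 99 [484. 274.] [ 0.788 -0.445  0.012] [array([ 788.569, -439.943]), array([120.122,  13.2  ]), np.float64(84.625)]
tray 1648 [377. 335.] [ 0.48  -0.344  0.01 ] [array([ 490.606, -335.65 ]), array([110.509, 249.466]), np.float64(86.789)]
tray 1158 [377. 327.] [ 0.497 -0.331  0.01 ] [array([ 498.343, -330.28 ]), array([ 41.988, 215.725]), np.float64(86.433)]
```

{"fn": "carry_out", "kwargs": {"series": "0.019 -0.043 0 1; 0.019 -0.043 0 1; 0.019 -0.043 0 1; 0.019 -0.043 0 1; 0.019 -0.043 0 1; 0.019 -0.043 0 1; 0.019 -0.043 0 1; 0.019 -0.043 0 1; 0.019 -0.043 0 0; 0.019 -0.043 0 0; 0.019 -0.043 0 0; 0 0 0 0; 0 0 0 0", "jaw": 0.2, "grip_force": 40}}

```text
time: 1.78
tool_pos: [0.4171, 0.1691, 0.2216]
tcp_rot: [-0.275, -3.129, -0.001]
wrist_force: [-0.5, 0.0, -0.4]
width: 0.598
grip_force: 0.0
```

```bash
cat > w.py <<'E'
from h import *
import sys
def yaw():
    M=R.from_rotvec(bot.read_state()["tcp_rot"]).as_matrix(); return np.degrees(np.arctan2(M[1,1],M[0,1]))
RNG=dict(blue=(100,130),green=(45,85),yellow=(20,35))
def ridges(n,zr=(.025,.09)):
    im,d,K,Rm,p=cam(n);P=cloud(d,K,Rm,p);Q=np.nan_to_num(P);hsv=cv2.cvtColor(im,cv2.COLOR_BGR2HSV)
    for k,(a,b) in RNG.items():
        m=(hsv[...,0]>=a)&(hsv[...,0]<=b)&(hsv[...,1]>110)&(hsv[...,2]>40)&(Q[...,2]>zr[0])&(Q[...,2]<zr[1])&(Q[...,0]>.3)&(Q[...,0]<.72)&(Q[...,1]>-.5)&(Q[...,1]<.35)
        nn,l,st,ce=cv2.connectedComponentsWithStats(m.astype(np.uint8))
        for i in range(1,nn):
            if st[i,4]<60: continue
            q=P[l==i]; zt=np.percentile(q[:,2],90); t=q[q[:,2]>zt-.005]
            (cx,cy),(w,h),an=cv2.minAreaRect((t[:,:2]*1000).astype(np.float32))
            if w<h: an-=90; w,h=h,w
            if (w<38 or w>65 or st[i,4]<100) and len(sys.argv)<2 and n=="wrist": pass
            print(n,k,"n",st[i,4],"px",ce[i].round(),"top",zt.round(4),"xy",round(cx,1),round(cy,1),"size",round(w),round(h),"ang",round((an+90)%180-90,1))
    return im,P
if __name__=="__main__":
    s=bot.read_state();print("t",s["time"],"tcp",np.round(s["tool_pos"],4),"yaw",yaw().round(1),"w",np.round(s["width"],3))
    for n in sys.argv[1:]:
        im,P=ridges(n); cv2.imwrite("pics/last_%s.png"%n,im); np.savez("last_%s.npz"%n,im=im,P=P)
E
python3 w.py wrist scene
```

```text
t 1.775 tcp [0.4171 0.1691 0.2216] yaw 80.0 w 0.598
wrist blue n 606 px [393. 205.] top 0.0362 xy 422.9 239.5 size 50 11 ang 12.7
wrist green n 559 px [317. 211.] top 0.0363 xy 415.9 165.8 size 49 11 ang -12.5
wrist yellow n 67 px [406. 288.] top 0.0363 xy 510.6 242.1 size 11 5 ang 20.6
scene blue n 81 px [191. 220.] top 0.0344 xy 422.0 237.9 size 50 14 ang 11.7
scene blue n 134 px [273. 230.] top 0.0717 xy 528.9 34.6 size 29 15 ang 70.4
scene green n 68 px [208. 235.] top 0.0348 xy 413.7 164.0 size 46 14 ang -16.3
scene yellow n 60 px [259. 167.] top 0.0601 xy 671.7 227.1 size 22 20 ang 46.7
scene yellow n 78 px [220. 197.] top 0.0343 xy 529.2 240.3 size 50 14 ang 9.7
```

{"fn": "carry_out", "kwargs": {"series": "-0.001 -0.0035 -0.06 -2.5; 0 0 -0.06 0; 0 0 -0.05 0; 0 0 -0.024 0; 0 0 0 0; 0 0 0 0"}}

```text
time: 2.62
tool_pos: [0.4172, 0.1666, 0.0289]
tcp_rot: [0.339, 3.122, 0.001]
wrist_force: [0.2, 0.1, 1.1]
width: 0.602
grip_force: 0.0
```

{"fn": "carry_out", "kwargs": {"series": "0 0 0 0; 0 0 0 0; 0 0 0 0; 0 0 0 0; 0 0 0 0; 0 0 0 0", "jaw": -1}}

```text
time: 3.38
tool_pos: [0.4163, 0.1654, 0.0277]
tcp_rot: [-0.342, -3.123, 0.0]
wrist_force: [0.1, -0.4, 0.1]
width: 0.001
grip_force: 0.0
```

```bash
python3 w.py wrist scene
```

```text
t 3.375 tcp [0.4163 0.1654 0.0277] yaw 77.5 w 0.001
wrist blue n 2985 px [489. 268.] top 0.0361 xy 422.4 239.7 size 50 12 ang 12.9
wrist green n 1045 px [322. 259.] top 0.0362 xy 400.3 169.6 size 18 11 ang -12.8
scene blue n 134 px [273. 230.] top 0.072 xy 528.8 33.2 size 31 13 ang 89.7
scene yellow n 60 px [259. 167.] top 0.0595 xy 670.8 227.8 size 20 18 ang -79.1
scene yellow n 80 px [220. 197.] top 0.0347 xy 530.5 241.2 size 49 14 ang 9.7
```

View pics/last_wrist.png

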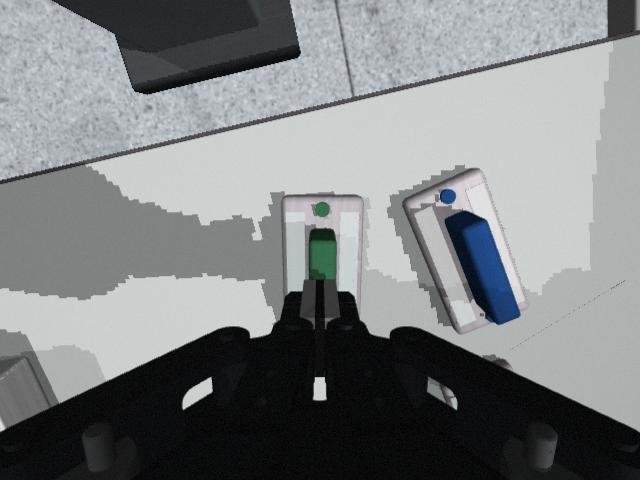

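The fingers reach the green ridge at (322,285), yet the reading says shut with no grip force. I'll check the finger heights from depth and look from the side camera.

Run:
```python
from h import *
f=np.load("last_wrist.npz");P=f["P"]
for v in (240,270,284,290,300,310,330,350):
    print(v,[(u,P[v,u].round(3).tolist()) for u in (290,308,320,332,350)])
s=bot.read_state();print(s["width"],s["grip_force"],s["q"])
im,d,K,Rm,p=cam("side"); cv2.imwrite("pics/side1.png",cv2.resize(im[90:230,230:430],(800,560),interpolation=cv2.INTER_CUBIC))
```

```text
240 [(290, [0.395, 0.155, 0.012]), (308, [0.397, 0.164, 0.012]), (320, [0.392, 0.171, 0.034]), (332, [0.393, 0.176, 0.035]), (350, [0.401, 0.184, 0.012])]
270 [(290, [0.41, 0.151, 0.012]), (308, [0.412, 0.16, 0.012]), (320, [0.405, 0.168, 0.035]), (332, [0.406, 0.173, 0.035]), (350, [0.416, 0.181, 0.011])]
284 [(290, [0.417, 0.15, 0.012]), (308, [0.405, 0.163, 0.048]), (320, [0.406, 0.167, 0.047]), (332, [0.407, 0.172, 0.048]), (350, [0.424, 0.179, 0.012])]
290 [(290, [0.42, 0.149, 0.013]), (308, [0.405, 0.163, 0.054]), (320, [0.406, 0.167, 0.054]), (332, [0.407, 0.172, 0.055]), (350, [0.427, 0.178, 0.012])]
300 [(290, [0.408, 0.155, 0.054]), (308, [0.405, 0.163, 0.063]), (320, [0.406, 0.167, 0.063]), (332, [0.406, 0.172, 0.064]), (350, [0.412, 0.178, 0.056])]
310 [(290, [0.407, 0.156, 0.063]), (308, [0.405, 0.164, 0.071]), (320, [0.406, 0.167, 0.071]), (332, [0.407, 0.171, 0.072]), (350, [0.413, 0.177, 0.062])]
330 [(290, [0.403, 0.159, 0.086]), (308, [0.404, 0.164, 0.086]), (320, [0.411, 0.166, 0.075]), (332, [0.405, 0.171, 0.087]), (350, [0.407, 0.176, 0.087])]
350 [(290, [0.399, 0.162, 0.104]), (308, [0.405, 0.164, 0.095]), (320, [0.418, 0.165, 0.075]), (332, [0.406, 0.171, 0.096]), (350, [0.402, 0.176, 0.103])]
0.0028319817089454634 0.0 [ 3.22728681e-01  5.08389943e-02  2.24906621e+00 -3.06337745e-05
  8.41899906e-01 -1.03017187e+00]
```

View pics/side1.png

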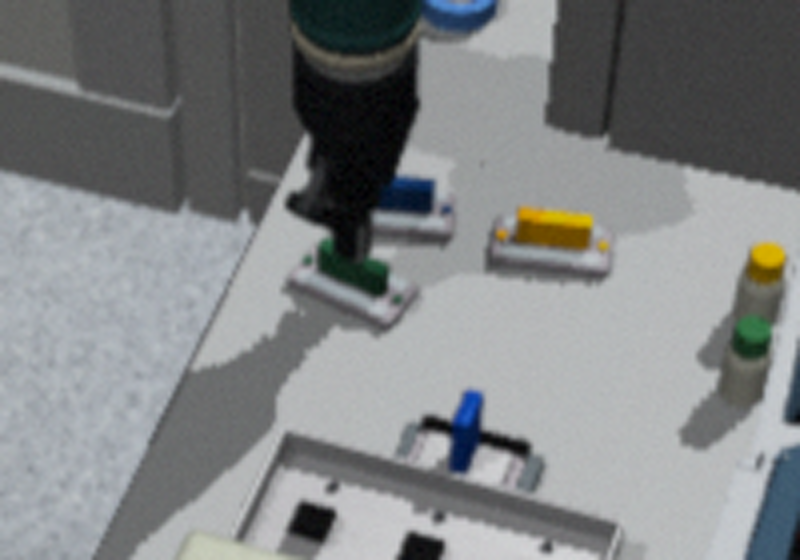

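The side view shows the shut fingertips just above the green ridge, about 14 mm above the TCP instead of below it. I'll open the jaws and step lower, watching the force.

{"fn": "carry_out", "kwargs": {"series": "0 0 0 0; 0 0 0 0; 0 0 0 0; 0 0 -0.004 0; 0 0 -0.004 0; 0 0 -0.004 0; 0 0 0 0", "jaw": 0.2}}

```text
time: 4.4
tool_pos: [0.4158, 0.1654, 0.0152]
tcp_rot: [-0.341, -3.122, 0.001]
wrist_force: [0.3, 0.0, 0.5]
width: 0.599
grip_force: 0.0
```

{"fn": "carry_out", "kwargs": {"series": "0 0 -0.003 0; 0 0 0 0"}}

```text
time: 4.65
tool_pos: [0.4162, 0.1655, 0.0126]
tcp_rot: [-0.341, -3.123, 0.0]
wrist_force: [0.3, -0.8, -0.5]
width: 0.6
grip_force: 0.0
```

{"fn": "carry_out", "kwargs": {"series": "0 0 -0.003 0; 0 0 0 0"}}

```text
time: 4.9
tool_pos: [0.4161, 0.1655, 0.0096]
tcp_rot: [-0.341, -3.123, 0.0]
wrist_force: [0.7, -0.1, -0.6]
width: 0.601
grip_force: 0.0
```

{"fn": "carry_out", "kwargs": {"series": "0 0 -0.003 0; 0 0 0 0"}}

```text
time: 5.15
tool_pos: [0.4161, 0.1654, 0.0065]
tcp_rot: [-0.341, -3.122, 0.0]
wrist_force: [0.6, -0.8, 0.8]
width: 0.599
grip_force: 0.0
```

{"fn": "carry_out", "kwargs": {"series": "0 0 -0.003 0; 0 0 0 0; 0 0 0 0; 0 0 0 0; 0 0 0 0; 0 0 0 0; 0 0 0 0", "jaw": -1}}

```text
time: 6.02
tool_pos: [0.4162, 0.1655, 0.0037]
tcp_rot: [-0.341, -3.123, 0.0]
wrist_force: [-0.5, -0.2, -2.1]
width: 0.13
grip_force: 39.7
```

{"fn": "carry_out", "kwargs": {"series": "0 0 0.03 0; 0 0 0.045 0; 0 0 0.045 0; 0.02 -0.025 0 -9.8; 0.02 -0.025 0 -9.8; 0.02 -0.025 0 -9.8; 0.02 -0.025 0 -9.8; 0.02 -0.025 0 -9.8; 0.02 -0.025 0 -9.8; 0.02 -0.025 0 -9.8; 0.02 -0.025 0 -9.8; 0.02 -0.0185 0 0; 0 0 0 0; 0 0 0 0"}}

```text
time: 7.78
tool_pos: [0.5954, -0.0526, 0.1232]
tcp_rot: [-2.237, -2.203, 0.001]
wrist_force: [-0.9, 1.1, -1.4]
width: 0.132
grip_force: 45.7
```

```bash
python3 w.py wrist side
```

```text
t 7.775 tcp [ 0.5954 -0.0526  0.1232] yaw -0.9 w 0.132
wrist blue n 2290 px [206. 101.] top 0.0748 xy 532.2 35.5 size 30 12 ang 89.8
wrist blue n 61 px [505. 269.] top 0.0678 xy 711.7 -66.2 size 5 1 ang 89.9
side blue n 97 px [329. 137.] top 0.0369 xy 423.9 237.5 size 43 17 ang 13.0
side blue n 73 px [345. 200.] top 0.0722 xy 530.5 22.6 size 11 8 ang -34.1
side green n 60 px [417. 174.] top 0.0653 xy 678.5 159.8 size 21 17 ang -78.3
side yellow n 76 px [421. 156.] top 0.0619 xy 674.6 227.1 size 25 19 ang 82.2
```

View pics/last_wrist.png

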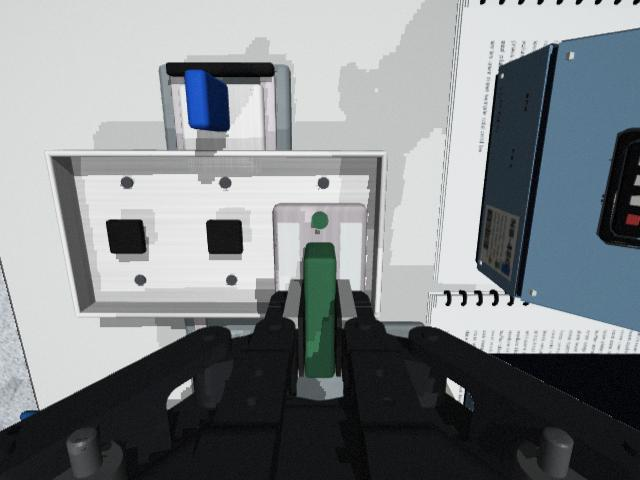

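The green holder is held straight at (320,310), above post 3. Posts 1 and 2 show at (126,236) and (225,236).

Run:
```python
from h import *
f=np.load("last_wrist.npz");P=f["P"];im=f["im"];hsv=cv2.cvtColor(im,cv2.COLOR_BGR2HSV)
for u,v in((126,236),(225,236)):
    m=np.zeros((480,640),bool);m[v-22:v+22,u-22:u+22]=1;m&=hsv[...,2]<50
    q=P[m];q=q[q[:,2]>.034];print(np.nanmedian(q,0).round(4),(np.nanmin(q,0)/2+np.nanmax(q,0)/2).round(4))
m=(hsv[...,0]>45)&(hsv[...,0]<85)&(hsv[...,1]>110);m[:235]=0;m[390:]=0;m[:,:295]=0;m[:,345:]=0
q=P[m];zt=np.nanpercentile(q[:,2],50);print(zt,np.nanmin(q[abs(q[:,2]-zt)<.006],0),np.nanmax(q[abs(q[:,2]-zt)<.006],0))
```

```text
[ 0.4637 -0.0478  0.0394] [ 0.4629 -0.0481  0.0383]
[ 0.5308 -0.0492  0.0395] [ 0.5304 -0.0497  0.039 ]
0.1548284538943086 [ 0.58960538 -0.0771818   0.14883946] [ 0.60192752 -0.02715391  0.160421  ]
```

{"fn": "carry_out", "kwargs": {"series": "0.002 0.001 -0.04 0; 0 0 -0.03 0; 0 0 -0.01 0; 0 0 0 0; 0 0 0 0"}}

```text
time: 8.5
tool_pos: [0.5992, -0.0518, 0.0449]
tcp_rot: [2.237, 2.204, 0.002]
wrist_force: [1.0, 0.8, -1.0]
width: 0.123
grip_force: 45.8
```

{"fn": "carry_out", "kwargs": {"series": "0 0 0 0; 0 0 0 0; 0 0 0 0; 0 0 0 0", "jaw": 0}}

```text
time: 9.0
tool_pos: [0.5984, -0.052, 0.0439]
tcp_rot: [2.238, 2.204, 0.0]
wrist_force: [-0.9, -0.6, -0.4]
width: 0.502
grip_force: 0.0
```

{"fn": "carry_out", "kwargs": {"series": "0 0 0.04 0; 0 0 0.05 0; -0.02 0.03 0.02 9.5; -0.02 0.03 0 9.5; -0.02 0.03 0 9.5; -0.02 0.03 0 9.5; -0.02 0.03 0 9.5; -0.02 0.03 0 9.5; -0.02 0.03 0 9.5; -0.02 0.03 0 9.5; -0.017 0.03 0 9.5; 0 0.02 0 9.5; 0 0 0 8.9; 0 0 0 0", "jaw": 0.2}}

```text
time: 10.75
tool_pos: [0.4211, 0.2383, 0.1538]
tcp_rot: [0.355, -3.121, 0.0]
wrist_force: [0.6, 0.0, 1.6]
width: 0.602
grip_force: 0.0
```

```bash
python3 w.py wrist side scene
```

```text
t 10.75 tcp [0.4211 0.2383 0.1538] yaw 103.0 w 0.602
wrist blue n 913 px [322. 230.] top 0.0362 xy 422.7 239.8 size 49 11 ang 13.1
wrist blue n 2148 px [ 35. 312.] top 0.0745 xy 531.0 37.9 size 27 13 ang 89.1
wrist yellow n 750 px [297. 348.] top 0.0361 xy 530.4 242.5 size 50 12 ang 10.5
side blue n 97 px [329. 137.] top 0.0372 xy 424.2 236.8 size 43 18 ang 13.9
side blue n 109 px [346. 197.] top 0.0751 xy 532.0 30.9 size 32 10 ang 88.9
side green n 62 px [418. 174.] top 0.0649 xy 679.0 159.8 size 20 18 ang 80.3
side green n 78 px [364. 228.] top 0.0747 xy 600.6 -52.5 size 49 9 ang 89.2
side yellow n 105 px [368. 146.] top 0.0368 xy 531.5 239.9 size 48 15 ang 7.0
side yellow n 75 px [421. 156.] top 0.0622 xy 674.4 226.8 size 23 20 ang -38.0
scene blue n 79 px [191. 220.] top 0.0343 xy 421.3 238.1 size 50 14 ang 11.2
scene blue n 133 px [273. 230.] top 0.072 xy 528.6 34.7 size 31 12 ang 86.4
scene green n 104 px [316. 228.] top 0.0735 xy 596.0 -54.8 size 46 12 ang 89.6
scene yellow n 81 px [220. 197.] top 0.0346 xy 528.0 240.8 size 52 15 ang 12.7
```

{"fn": "carry_out", "kwargs": {"series": "0.001 0.001 -0.06 0; 0 0 -0.05 0; 0 0 -0.03 0; 0 0 -0.01 0; 0 0 0 0"}}

```text
time: 11.52
tool_pos: [0.4224, 0.2388, 0.0038]
tcp_rot: [0.354, -3.121, 0.0]
wrist_force: [-0.1, 0.3, -0.1]
width: 0.597
grip_force: 0.0
```

{"fn": "carry_out", "kwargs": {"series": "0 0 0 0; 0 0 0 0; 0 0 0 0; 0 0 0 0; 0 0 0 0; 0 0 0 0", "jaw": -1}}

```text
time: 12.28
tool_pos: [0.4238, 0.2398, 0.0054]
tcp_rot: [-0.356, 3.118, 0.002]
wrist_force: [0.1, -0.9, 6.2]
width: 0.122
grip_force: 40.1
```

{"fn": "carry_out", "kwargs": {"series": "0 0 0.03 0; 0 0 0.045 0; 0 0 0.045 0; 0.011 -0.029 0 -10.4; 0.011 -0.029 0 -10.4; 0.011 -0.029 0 -10.4; 0.011 -0.029 0 -10.4; 0.011 -0.029 0 -10.4; 0.011 -0.029 0 -10.4; 0.011 -0.029 0 -10.4; 0.011 -0.029 0 -10.4; 0.011 -0.029 0 -10.4; 0.009 -0.0285 0 -10.4; 0 0 0 0; 0 0 0 0"}}

```text
time: 14.15
tool_pos: [0.5297, -0.0501, 0.1234]
tcp_rot: [-2.238, -2.203, 0.001]
wrist_force: [-0.1, 0.5, -2.1]
width: 0.126
grip_force: 39.1
```

```bash
python3 w.py wrist
```

```text
t 14.15 tcp [ 0.5297 -0.0501  0.1234] yaw -0.9 w 0.126
wrist blue n 1301 px [320. 102.] top 0.0751 xy 531.7 35.5 size 30 12 ang 88.6
wrist blue n 80 px [609. 271.] top 0.0682 xy 711.9 -66.1 size 6 2 ang -87.9
wrist green n 80 px [430. 194.] top 0.0528 xy 600.0 -18.0 size 6 6 ang -26.9
wrist green n 1593 px [435. 253.] top 0.0743 xy 599.3 -51.5 size 49 12 ang 90.0
```

{"fn": "carry_out", "kwargs": {"series": "0.001 0 -0.04 0; 0 0 -0.03 0; 0 0 -0.008 0; 0 0 0 0; 0 0 0 0"}}

```text
time: 14.82
tool_pos: [0.5327, -0.0504, 0.0472]
tcp_rot: [2.238, 2.202, 0.003]
wrist_force: [-0.0, 0.4, -0.6]
width: 0.131
grip_force: 39.3
```

{"fn": "carry_out", "kwargs": {"series": "0 0 0 0; 0 0 0 0; 0 0 0 0; 0 0 0 0", "jaw": 0}}

```text
time: 15.32
tool_pos: [0.5314, -0.0505, 0.0459]
tcp_rot: [2.24, 2.202, 0.0]
wrist_force: [-0.7, -0.6, -0.1]
width: 0.499
grip_force: 0.0
```

{"fn": "carry_out", "kwargs": {"series": "0 0 0.04 0; 0 0 0.05 0; 0 0.03 0.02 9.5; 0 0.03 0 9.5; 0 0.03 0 9.5; 0 0.03 0 9.5; 0 0.03 0 9.5; 0 0.03 0 9.5; 0 0.03 0 9.5; 0 0.03 0 9.5; 0 0.03 0 9.5; 0 0.02 0 9.5; 0 0 0 6.5; 0 0 0 0", "jaw": 0.2}}

```text
time: 17.08
tool_pos: [0.5312, 0.2398, 0.1555]
tcp_rot: [0.287, -3.128, 0.0]
wrist_force: [-0.2, 0.0, 0.3]
width: 0.594
grip_force: 0.0
```

```bash
python3 w.py wrist side scene
```

```text
t 17.075 tcp [0.5312 0.2398 0.1555] yaw 100.5 w 0.594
wrist blue n 1816 px [ 38. 184.] top 0.0748 xy 531.5 38.2 size 26 13 ang 89.8
wrist yellow n 933 px [324. 227.] top 0.0362 xy 530.8 242.8 size 50 12 ang 10.4
wrist yellow n 389 px [278. 386.] top 0.061 xy 664.9 228.6 size 21 8 ang -82.3
side blue n 110 px [346. 197.] top 0.0752 xy 532.4 33.0 size 29 11 ang 86.6
side blue n 111 px [336. 221.] top 0.0746 xy 533.5 -52.1 size 50 11 ang 89.2
side green n 63 px [418. 174.] top 0.0655 xy 678.9 158.3 size 24 18 ang 84.4
side green n 78 px [364. 228.] top 0.0757 xy 600.3 -54.0 size 51 9 ang -89.7
side yellow n 101 px [368. 145.] top 0.0361 xy 531.4 240.9 size 49 15 ang 7.6
side yellow n 74 px [421. 156.] top 0.0629 xy 674.1 228.2 size 23 20 ang 88.3
scene blue n 136 px [273. 230.] top 0.0719 xy 528.9 34.9 size 30 14 ang 87.0
scene blue n 143 px [297. 243.] top 0.0723 xy 530.6 -51.1 size 50 12 ang 87.7
scene green n 108 px [316. 228.] top 0.0724 xy 595.0 -54.8 size 46 13 ang 85.2
scene yellow n 60 px [259. 167.] top 0.0598 xy 671.0 227.5 size 21 18 ang 83.5
scene yellow n 75 px [220. 197.] top 0.035 xy 528.8 241.1 size 49 15 ang 6.4
```

{"fn": "carry_out", "kwargs": {"series": "-0.001 0.0015 -0.06 0; 0 0 -0.05 0; 0 0 -0.03 0; 0 0 -0.011 0; 0 0 0 0"}}

```text
time: 17.85
tool_pos: [0.5303, 0.2408, 0.0046]
tcp_rot: [0.286, -3.128, 0.0]
wrist_force: [-0.5, 1.3, 0.2]
width: 0.598
grip_force: 0.0
```

{"fn": "carry_out", "kwargs": {"series": "0 0 0 0; 0 0 0 0; 0 0 0 0; 0 0 0 0; 0 0 0 0; 0 0 0 0", "jaw": -1}}

```text
time: 18.6
tool_pos: [0.5319, 0.2417, 0.0067]
tcp_rot: [-0.288, 3.125, 0.001]
wrist_force: [-0.4, 0.3, 5.9]
width: 0.131
grip_force: 40.1
```

{"fn": "carry_out", "kwargs": {"series": "0 0 0.03 0; 0 0 0.045 0; 0 0 0.045 0; -0.007 -0.029 0 -10.2; -0.007 -0.029 0 -10.2; -0.007 -0.029 0 -10.2; -0.007 -0.029 0 -10.2; -0.007 -0.029 0 -10.2; -0.007 -0.029 0 -10.2; -0.007 -0.029 0 -10.2; -0.007 -0.029 0 -10.2; -0.007 -0.029 0 -10.2; -0.004 -0.0295 0 -9.7; 0 0 0 0; 0 0 0 0"}}

```text
time: 20.48
tool_pos: [0.4631, -0.0492, 0.1246]
tcp_rot: [-2.239, -2.203, -0.0]
wrist_force: [0.4, 0.9, -1.4]
width: 0.126
grip_force: 39.2
```

```bash
python3 w.py wrist
```

```text
t 20.475 tcp [ 0.4631 -0.0492  0.1246] yaw -0.9 w 0.126
wrist blue n 2177 px [435. 103.] top 0.0749 xy 531.4 35.5 size 30 13 ang 87.8
wrist blue n 94 px [429. 193.] top 0.0523 xy 533.4 -16.3 size 7 6 ang -43.1
wrist blue n 1723 px [434. 251.] top 0.0743 xy 532.9 -50.1 size 50 12 ang 88.7
wrist green n 84 px [534. 194.] top 0.0523 xy 599.9 -17.9 size 7 6 ang -4.2
wrist green n 1613 px [546. 251.] top 0.0743 xy 599.2 -51.3 size 49 13 ang 88.7
wrist green n 64 px [519. 293.] top 0.0522 xy 599.0 -85.5 size 7 6 ang -76.9
```

{"fn": "carry_out", "kwargs": {"series": "0 0 -0.04 0; 0 0 -0.03 0; 0 0 -0.009 0; 0 0 0 0; 0 0 0 0"}}

```text
time: 21.15
tool_pos: [0.4644, -0.0492, 0.0466]
tcp_rot: [2.238, 2.203, 0.002]
wrist_force: [0.3, 0.0, -2.0]
width: 0.132
grip_force: 39.3
```

{"fn": "carry_out", "kwargs": {"series": "0 0 0 0; 0 0 0 0; 0 0 0 0; 0 0 0 0", "jaw": 0}}

```text
time: 21.65
tool_pos: [0.4634, -0.0495, 0.0459]
tcp_rot: [2.24, 2.202, 0.0]
wrist_force: [-0.1, -1.1, -1.1]
width: 0.502
grip_force: 0.0
```

{"fn": "carry_out", "kwargs": {"series": "0 0 0.04 0; 0 0 0.04 0; 0.02 0.03 0.02 0; 0.025 0.03 0 0; 0.022 0.022 0 0; 0 0 0 0"}}

```text
time: 22.4
tool_pos: [0.5316, 0.0338, 0.1459]
tcp_rot: [2.238, 2.205, 0.001]
wrist_force: [-0.1, 0.1, -0.8]
width: 0.499
grip_force: 0.0
```

```bash
python3 w.py wrist side scene
```

```text
t 22.4 tcp [0.5316 0.0338 0.1459] yaw -0.9 w 0.499
wrist blue n 943 px [319. 237.] top 0.075 xy 531.5 35.6 size 30 11 ang 89.5
wrist blue n 1129 px [323. 350.] top 0.0743 xy 533.0 -49.6 size 49 11 ang 89.6
wrist green n 1204 px [566.  25.] top 0.0642 xy 678.7 162.9 size 22 21 ang -47.7
side blue n 109 px [346. 198.] top 0.0746 xy 531.9 33.4 size 30 10 ang 88.2
side blue n 101 px [336. 222.] top 0.0744 xy 534.1 -53.7 size 49 10 ang -89.9
side green n 63 px [418. 174.] top 0.0649 xy 677.9 160.8 size 24 17 ang -67.5
side green n 81 px [364. 229.] top 0.075 xy 600.3 -54.5 size 51 9 ang 89.5
side yellow n 75 px [421. 156.] top 0.0623 xy 673.8 226.2 size 21 20 ang 40.9
side yellow n 125 px [309. 213.] top 0.0745 xy 465.0 -51.0 size 49 11 ang 88.3
scene blue n 135 px [273. 230.] top 0.0727 xy 528.6 32.5 size 29 12 ang -89.6
scene blue n 140 px [297. 243.] top 0.0724 xy 530.4 -52.9 size 47 12 ang 87.8
scene green n 102 px [316. 228.] top 0.0721 xy 596.8 -55.4 size 48 11 ang 86.4
scene yellow n 155 px [278. 259.] top 0.0719 xy 463.2 -50.6 size 52 14 ang 87.0
```

{"fn": "carry_out", "kwargs": {"series": "0 0.001 -0.05 0; 0 0 -0.04 0; 0 0 -0.014 0; 0 0 0 0; 0 0 0 0"}}

```text
time: 23.18
tool_pos: [0.5319, 0.0333, 0.0436]
tcp_rot: [2.239, 2.2, 0.003]
wrist_force: [0.2, 0.7, -0.4]
width: 0.502
grip_force: 0.0
```

{"fn": "carry_out", "kwargs": {"series": "0 0 0 0; 0 0 0 0; 0 0 0 0; 0 0 0 0; 0 0 0 0", "jaw": -1}}

```text
time: 23.8
tool_pos: [0.5313, 0.0336, 0.0433]
tcp_rot: [2.239, 2.202, 0.002]
wrist_force: [-2.1, -0.9, 5.0]
width: 0.128
grip_force: 40.3
```

{"fn": "carry_out", "kwargs": {"series": "0 -0.002 0 0; 0 -0.004 0 0; 0 -0.006 0 0; 0 -0.008 0 0; 0 -0.008 0 0; -0.001 -0.008 0 0; 0 -0.008 0 0; 0 -0.008 0 0; 0 -0.008 0 0; 0 -0.008 0 0; -0.001 -0.008 0 0; 0 -0.008 0 0; 0 -0.008 0 0; 0 -0.008 0 0; 0 -0.006 0 0; 0 -0.004 0 0; 0 0 0 0; 0 0 0 0"}}

```text
time: 26.05
tool_pos: [0.5293, -0.0772, 0.0433]
tcp_rot: [2.239, 2.201, 0.001]
wrist_force: [-1.3, -1.1, 7.5]
width: 0.128
grip_force: 40.6
```

Moved 110 mm so far; continue gently to the stop.

{"fn": "carry_out", "kwargs": {"series": "0 -0.004 0 0; 0 -0.004 0 0; 0 -0.003 0 0; 0 0 0 0"}}

```text
time: 26.55
tool_pos: [0.5291, -0.0869, 0.0433]
tcp_rot: [2.241, 2.202, 0.003]
wrist_force: [-2.6, 4.5, 8.8]
width: 0.134
grip_force: 40.8
```

{"fn": "carry_out", "kwargs": {"series": "0 -0.002 0 0; 0 0 0 0; 0 -0.002 0 0; 0 0 0 0; 0 0 0 0"}}

```text
time: 27.18
tool_pos: [0.5291, -0.087, 0.0433]
tcp_rot: [-2.239, -2.198, -0.009]
wrist_force: [-2.3, 18.7, 11.2]
width: 0.133
grip_force: 41.1
```

{"fn": "carry_out", "kwargs": {"series": "0 -0.002 0 0; 0 0 0 0; 0 -0.002 0 0; 0 0 0 0; 0 0 0 0"}}

```text
time: 27.8
tool_pos: [0.5291, -0.0872, 0.0433]
tcp_rot: [-2.237, -2.193, -0.015]
wrist_force: [-0.2, 32.5, 13.1]
width: 0.131
grip_force: 41.3
```

{"fn": "carry_out", "kwargs": {"series": "0 0.005 0 0; 0 0 0 0; 0 0 0 0"}}

```text
time: 28.18
tool_pos: [0.5291, -0.0872, 0.0433]
tcp_rot: [-2.24, -2.199, -0.007]
wrist_force: [-1.3, 13.0, 10.4]
width: 0.128
grip_force: 41.0
```

{"fn": "carry_out", "kwargs": {"series": "0 0 0 0; 0 0 0 0; 0 0 0 0; 0 0 0 0", "jaw": -0.2}}

```text
time: 28.68
tool_pos: [0.5282, -0.0908, 0.0416]
tcp_rot: [-2.241, -2.202, 0.0]
wrist_force: [-0.6, -0.4, 0.9]
width: 0.398
grip_force: 0.0
```

{"fn": "carry_out", "kwargs": {"series": "0 0 0.04 0; 0 0.01 0.05 0; 0 0.02 0.05 0; 0 0.03 0.04 0; 0 0 0 0"}}

```text
time: 29.3
tool_pos: [0.5312, -0.0295, 0.2265]
tcp_rot: [2.234, 2.2, 0.009]
wrist_force: [-0.1, 0.9, -0.8]
width: 0.402
grip_force: 0.0
```

```bash
python3 w.py wrist side scene
python3 - <<'E'
import cv2
a=cv2.imread("pics/last_wrist.png");b=cv2.imread("pics/last_scene.png")[180:330,220:420]
b=cv2.resize(b,(400,300),interpolation=cv2.INTER_CUBIC);a=cv2.resize(a,(400,300))
cv2.imwrite("pics/home.png",cv2.hconcat([a,b]))
E
```

```text
t 29.3 tcp [ 0.5312 -0.0295  0.2265] yaw -0.9 w 0.402
wrist blue n 529 px [316. 272.] top 0.0752 xy 530.1 -84.8 size 29 11 ang 88.9
wrist blue n 217 px [319. 337.] top 0.0742 xy 531.4 -150.0 size 11 9 ang -1.1
side blue n 67 px [331. 231.] top 0.0758 xy 529.3 -86.6 size 28 12 ang 88.4
side yellow n 76 px [421. 156.] top 0.0624 xy 674.0 226.3 size 21 19 ang -72.9
scene blue n 127 px [307. 253.] top 0.0729 xy 526.4 -87.5 size 28 11 ang 89.7
scene yellow n 60 px [259. 167.] top 0.0588 xy 671.0 228.2 size 23 18 ang 44.7
```

View pics/home.png

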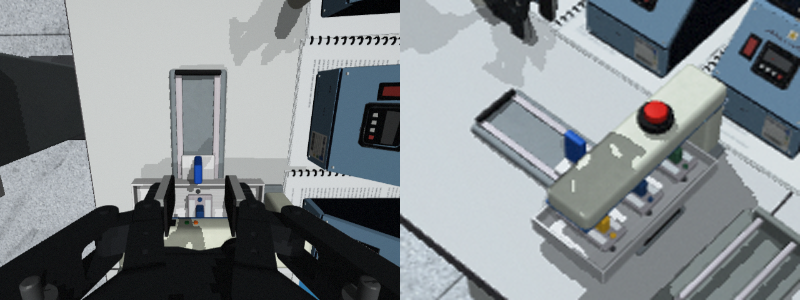

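Left: tab at the stop, holders under the bridge. Right: yellow, blue and green all sit on their posts beneath the bridge, and the button is at crop (655,112). Now the button.

{"fn": "carry_out", "kwargs": {"series": "0.009 -0.029 0 0; 0.009 -0.029 0 0; 0.009 -0.029 0 0; 0.009 -0.029 0 0; 0.0095 -0.028 0 0; 0 0 -0.04 0; 0 0 -0.02 0; 0 0 0 0; 0 0 0 0", "jaw": -1}}

```text
time: 30.58
tool_pos: [0.5741, -0.1744, 0.1622]
tcp_rot: [2.24, 2.202, 0.0]
wrist_force: [0.5, -1.0, 1.6]
width: -0.0
grip_force: 0.0
```

Run:
```python
from h import *
s=bot.read_state();print(np.round(s["tool_pos"],4),s["width"])
for n in("side","scene"):
    im,d,K,Rm,p=cam(n);P=np.nan_to_num(cloud(d,K,Rm,p));hsv=cv2.cvtColor(im,cv2.COLOR_BGR2HSV)
    m=((hsv[...,0]<8)|(hsv[...,0]>172))&(hsv[...,1]>120)&(P[...,2]>.13)&(P[...,2]<.17)&(abs(P[...,0]-.57)<.05)&(abs(P[...,1]+.17)<.05)
    q=P[m];print(n,len(q),np.median(q,0).round(4) if len(q) else "")
    # gripper points above the button: lowest dark points
    t=(np.hypot(P[...,0]-s["tool_pos"][0],P[...,1]-s["tool_pos"][1])<.02)&(P[...,2]>.157)
    print(" lowest tip z",np.percentile(P[t][:,2],[0,1,5]).round(4) if t.any() else "")
```

```text
[ 0.5741 -0.1744  0.1622] -0.0002874163570924414
side 142 [ 0.5801 -0.1755  0.1486]
 lowest tip z [0.1723 0.1783 0.1857]
scene 107 [ 0.5734 -0.1748  0.1474]
 lowest tip z [0.1724 0.1788 0.1836]
```

{"fn": "carry_out", "kwargs": {"series": "0.002 0.001 -0.01 0; 0 0 -0.008 0; 0 0 0 0; 0 0 -0.002 0; 0 0 -0.002 0; 0 0 0 0"}}

```text
time: 31.42
tool_pos: [0.576, -0.1736, 0.1401]
tcp_rot: [2.24, 2.202, 0.0]
wrist_force: [-0.6, -0.1, 2.0]
width: -0.001
grip_force: 0.8
```

{"fn": "carry_out", "kwargs": {"series": "0 0 -0.002 0; 0 0 -0.002 0; 0 0 0 0; 0 0 0 0"}}

```text
time: 31.92
tool_pos: [0.5761, -0.1736, 0.1362]
tcp_rot: [2.24, 2.202, 0.0]
wrist_force: [-1.0, 0.7, 3.9]
width: 0.003
grip_force: 1.9
```

{"fn": "carry_out", "kwargs": {"series": "0 0 -0.002 0; 0 0 -0.001 0; 0 0 0 0; 0 0 0 0"}}

```text
time: 32.42
tool_pos: [0.5762, -0.1736, 0.1345]
tcp_rot: [2.24, 2.202, 0.001]
wrist_force: [-3.9, -0.1, 10.6]
width: -0.005
grip_force: 5.5
```

{"fn": "carry_out", "kwargs": {"series": "0 0 -0.001 0; 0 0 0 0; 0 0 0 0"}}

```text
time: 32.8
tool_pos: [0.5762, -0.1736, 0.1344]
tcp_rot: [2.239, 2.202, 0.001]
wrist_force: [-5.7, 1.7, 15.8]
width: -0.002
grip_force: 7.6
```

{"fn": "carry_out", "kwargs": {"series": "0 0 0.02 0; 0 0 0.04 0; 0 0 0.035 0; -0.012 0.022 0 0; -0.012 0.022 0 0; -0.012 0.022 0 0; -0.0115 0.0215 0 0; 0 0 0 0; 0 0 0 0", "jaw": -0.2}}

```text
time: 33.92
tool_pos: [0.5284, -0.0857, 0.2267]
tcp_rot: [2.239, 2.203, -0.0]
wrist_force: [-0.3, 0.0, 0.3]
width: 0.402
grip_force: 0.0
```

```bash
python3 w.py wrist scene
```

```text
t 33.925 tcp [ 0.5284 -0.0857  0.2267] yaw -0.9 w 0.402
wrist blue n 498 px [320. 215.] top 0.0752 xy 529.5 -84.8 size 29 11 ang 88.9
wrist blue n 129 px [323. 281.] top 0.0738 xy 531.3 -147.4 size 11 3 ang -3.4
wrist green n 113 px [394. 282.] top 0.0738 xy 597.8 -149.0 size 10 4 ang 0.3
wrist yellow n 150 px [251. 282.] top 0.0733 xy 463.6 -146.3 size 12 4 ang -8.4
scene blue n 128 px [307. 253.] top 0.0729 xy 527.6 -87.6 size 29 13 ang 88.9
scene yellow n 60 px [259. 167.] top 0.0595 xy 670.6 226.2 size 25 20 ang 44.9
```

{"fn": "carry_out", "kwargs": {"series": "0 0.0005 -0.06 0; 0 0 -0.06 0; 0 0 -0.045 0; 0 0 -0.0195 0; 0 0 0 0; 0 0 0 0"}}

```text
time: 34.78
tool_pos: [0.5296, -0.0861, 0.0433]
tcp_rot: [2.24, 2.201, 0.002]
wrist_force: [0.1, -0.1, -0.2]
width: 0.401
grip_force: 0.0
```

{"fn": "carry_out", "kwargs": {"series": "0 0 0 0; 0 0 0 0; 0 0 0 0; 0 0 0 0; 0 0 0 0", "jaw": -1}}

```text
time: 35.4
tool_pos: [0.5292, -0.0859, 0.0441]
tcp_rot: [2.239, 2.201, 0.001]
wrist_force: [-2.2, -0.4, 4.7]
width: 0.127
grip_force: 41.1
```

{"fn": "carry_out", "kwargs": {"series": "0 0.002 0 0; 0 0.004 0 0; 0 0.006 0 0; 0 0.008 0 0; 0 0.008 0 0; 0.001 0.008 0 0; 0 0.008 0 0; 0 0.008 0 0; 0 0.008 0 0; 0 0.008 0 0; 0.001 0.008 0 0; 0 0.008 0 0; 0 0.008 0 0; 0 0.008 0 0; 0 0.008 0 0; 0 0.006 0 0; 0 0.004 0 0; 0 0.003 0 0; 0 0 0 0; 0 0 0 0"}}

```text
time: 37.9
tool_pos: [0.5313, 0.0358, 0.0441]
tcp_rot: [2.239, 2.202, 0.003]
wrist_force: [-2.6, 0.6, 6.7]
width: 0.132
grip_force: 41.3
```

{"fn": "carry_out", "kwargs": {"series": "0 0.003 0 0; 0 0.003 0 0; 0 0.002 0 0; 0 0 0 0; 0 0.002 0 0; 0 0 0 0; 0 0 0 0"}}

```text
time: 38.78
tool_pos: [0.5315, 0.0441, 0.0441]
tcp_rot: [2.237, 2.201, -0.0]
wrist_force: [-2.6, -6.8, 7.1]
width: 0.128
grip_force: 41.3
```

{"fn": "carry_out", "kwargs": {"series": "0 0.002 0 0; 0 0.002 0 0; 0 0 0 0; 0 0 0 0"}}

```text
time: 39.28
tool_pos: [0.5314, 0.0441, 0.0441]
tcp_rot: [2.232, 2.2, -0.007]
wrist_force: [-2.5, -20.9, 6.9]
width: 0.134
grip_force: 41.3
```

{"fn": "carry_out", "kwargs": {"series": "0 -0.004 0 0; 0 0 0 0; 0 0 0 0"}}

```text
time: 39.65
tool_pos: [0.5314, 0.0441, 0.0441]
tcp_rot: [2.238, 2.201, 0.0]
wrist_force: [-1.5, -6.8, 6.5]
width: 0.131
grip_force: 41.3
```

{"fn": "carry_out", "kwargs": {"series": "0 0 0 0; 0 0 0 0; 0 0 0 0; 0 0 0 0", "jaw": -0.2}}

```text
time: 40.15
tool_pos: [0.5303, 0.0457, 0.0422]
tcp_rot: [-2.24, -2.203, 0.0]
wrist_force: [-0.2, 0.0, 0.4]
width: 0.4
grip_force: 0.0
```

{"fn": "carry_out", "kwargs": {"series": "0 0 0.04 0; 0 0 0.05 0; -0.02 -0.02 0.02 0; -0.02 -0.02 0 0; -0.02 -0.02 0 0; -0.007 -0.025 0 0; 0 0 0 0; 0 0 0 0", "jaw": 0}}

```text
time: 41.15
tool_pos: [0.4636, -0.0391, 0.1523]
tcp_rot: [-2.241, -2.202, -0.001]
wrist_force: [0.2, 1.1, 0.6]
width: 0.505
grip_force: 0.0
```

```bash
python3 w.py wrist scene side
```

```text
t 41.15 tcp [ 0.4636 -0.0391  0.1523] yaw -1.0 w 0.505
wrist blue n 1604 px [420. 110.] top 0.0749 xy 531.6 44.5 size 29 12 ang 88.5
wrist blue n 73 px [417. 188.] top 0.0524 xy 533.9 -7.1 size 7 6 ang -9.2
wrist blue n 1365 px [421. 240.] top 0.0743 xy 533.0 -40.3 size 49 12 ang 89.4
wrist green n 66 px [511. 189.] top 0.0526 xy 600.1 -8.7 size 6 6 ang -0.9
wrist green n 1230 px [520. 240.] top 0.0743 xy 599.5 -42.2 size 50 12 ang 90.0
wrist yellow n 80 px [321. 188.] top 0.0526 xy 465.5 -5.9 size 6 6 ang -0.5
wrist yellow n 1353 px [321. 241.] top 0.0743 xy 464.9 -39.8 size 50 12 ang 89.4
scene blue n 102 px [272. 229.] top 0.0721 xy 528.5 38.0 size 17 11 ang 82.4
scene blue n 145 px [295. 241.] top 0.0725 xy 531.4 -41.9 size 49 14 ang 88.6
scene green n 107 px [313. 226.] top 0.0721 xy 596.4 -45.6 size 50 14 ang -89.9
scene yellow n 157 px [276. 257.] top 0.0716 xy 462.9 -40.4 size 50 13 ang 87.2
side blue n 110 px [347. 195.] top 0.0749 xy 532.3 43.2 size 30 11 ang -87.6
side blue n 111 px [337. 218.] top 0.0744 xy 533.8 -42.9 size 53 11 ang 89.9
side green n 63 px [417. 174.] top 0.0643 xy 679.1 161.8 size 20 19 ang -15.4
side green n 80 px [365. 226.] top 0.0741 xy 600.5 -45.2 size 48 10 ang 89.1
side yellow n 75 px [421. 156.] top 0.063 xy 674.3 225.7 size 24 18 ang -74.1
side yellow n 133 px [310. 210.] top 0.075 xy 465.0 -42.5 size 49 12 ang 87.9
```

{"fn": "carry_out", "kwargs": {"series": "0.001 -0.0005 -0.05 0; 0 0 -0.04 0; 0 0 -0.0195 0; 0 0 0 0; 0 0 0 0"}}

```text
time: 41.92
tool_pos: [0.4654, -0.0398, 0.0436]
tcp_rot: [2.239, 2.202, 0.001]
wrist_force: [-0.1, -0.8, 0.8]
width: 0.5
grip_force: 0.0
```

{"fn": "carry_out", "kwargs": {"series": "0 0 0 0; 0 0 0 0; 0 0 0 0; 0 0 0 0; 0 0 0 0; 0 0 0 0", "jaw": -1}}

```text
time: 42.68
tool_pos: [0.4655, -0.0401, 0.0441]
tcp_rot: [2.239, 2.201, 0.002]
wrist_force: [-0.8, 0.6, 6.2]
width: 0.129
grip_force: 40.9
```

{"fn": "carry_out", "kwargs": {"series": "0 0 0.03 0; 0 0 0.045 0; 0 0 0.045 0; 0 0 0.045 0; -0.004 -0.033 0 0; -0.004 -0.033 0 0; -0.004 -0.033 0 0; -0.004 -0.033 0 0; -0.004 -0.033 0 0; -0.004 -0.033 0 0; -0.004 -0.033 0 0; -0.004 -0.033 0 0; -0.004 -0.033 0 0; 0 0 0 0; 0 0 0 0"}}

```text
time: 44.55
tool_pos: [0.4278, -0.3363, 0.2071]
tcp_rot: [-2.24, -2.2, -0.0]
wrist_force: [-0.4, 0.3, -1.8]
width: 0.133
grip_force: 40.0
```

```bash
python3 w.py wrist
python3 - <<'E'
from h import *
f=np.load("last_wrist.npz");P=np.nan_to_num(f["P"])
m=(abs(P[...,2]-.031)<.006)&(P[...,0]>.35)&(P[...,0]<.65)&(P[...,1]>-.45)&(P[...,1]<-.22)
nn,l,st,ce=cv2.connectedComponentsWithStats(m.astype(np.uint8))
for i in range(1,nn):
    if st[i,4]>100: print(st[i,4],ce[i].round(),P[l==i].mean(0).round(4),cv2.minAreaRect((P[l==i][:,:2]*1000).astype(np.float32)))
E
```

```text
t 44.55 tcp [ 0.4278 -0.3363  0.2071] yaw -1.0 w 0.133
4190 [414. 205.] [ 0.5163 -0.3298  0.0311] ((492.7933349609375, -334.84814453125), (73.68634033203125, 237.31573486328125), 86.88482666015625)
```

View pics/last_wrist.png

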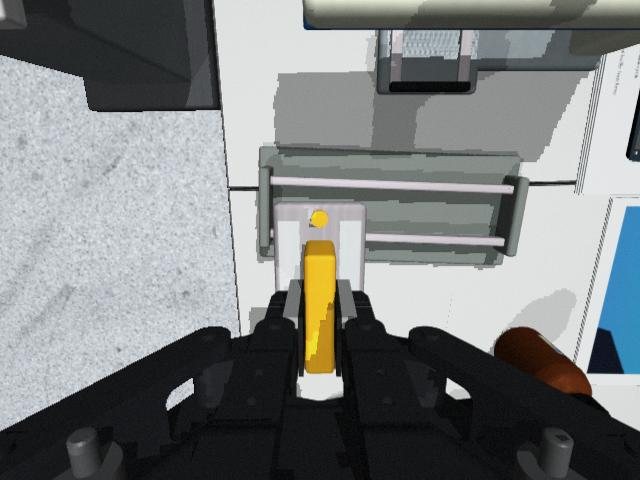

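Yellow is held at (320,305). The rack's rails run from (275,181) to (513,188) and along (370,237)–(505,241), and its end stops are at (265,208) and (518,217). The amber bottle (545,360) is clear of the path.

Run:
```python
from h import *
f=np.load("last_wrist.npz");P=np.nan_to_num(f["P"])
L={}
for nm,(r0,r1),(c0,c1) in(("up",(172,196),(285,495)),("lo",(228,250),(375,495))):
    m=np.zeros((480,640),bool);m[r0:r1,c0:c1]=1;m&=abs(P[...,2]-.031)<.004
    q=P[m];k=np.polyfit(q[:,0],q[:,1],1);L[nm]=k;print(nm,len(q),k,"yaw",np.degrees(np.arctan(k[0])),q[:,2].mean(),[np.polyval(k,x).round(4) for x in(.42,.49,.56)])
for nm,(r0,r1),(c0,c1) in(("L",(165,250),(255,275)),("R",(180,255),(500,530))):
    m=np.zeros((480,640),bool);m[r0:r1,c0:c1]=1;m&=abs(P[...,2]-.039)<.004
    q=P[m];print(nm,len(q),q.mean(0),q.min(0),q.max(0))
```

```text
up 1902 [-0.05423142 -0.28299971] yaw -3.1041909431927746 0.031157275185433844 [np.float64(-0.3058), np.float64(-0.3096), np.float64(-0.3134)]
lo 1047 [-0.05524839 -0.332148  ] yaw -3.1622848261014322 0.031061820969597923 [np.float64(-0.3554), np.float64(-0.3592), np.float64(-0.3631)]
L 865 [ 0.37815535 -0.32749409  0.03902131] [ 0.37110729 -0.36608276  0.03503505] [ 0.38419657 -0.29188961  0.0415594 ]
R 899 [ 0.60783776 -0.34045677  0.03872446] [ 0.60188162 -0.37640461  0.03503715] [ 0.61483465 -0.30691863  0.04170617]
```

{"fn": "carry_out", "kwargs": {"series": "0 0.0055 -0.05 -2; 0 0 -0.05 0; 0 0 -0.05 0; 0 0 -0.015 0; 0 0 -0.005 0; 0 0 0 0; 0 0 0 0"}}

```text
time: 45.48
tool_pos: [0.4299, -0.3327, 0.04]
tcp_rot: [2.276, 2.16, 0.001]
wrist_force: [-0.1, -0.3, -1.3]
width: 0.129
grip_force: 39.9
```

{"fn": "carry_out", "kwargs": {"series": "0 0 0 0; 0 0 0 0; 0 0 0 0; 0 0 0 0", "jaw": 0}}

```text
time: 45.98
tool_pos: [0.4284, -0.3315, 0.0378]
tcp_rot: [2.278, 2.163, 0.0]
wrist_force: [0.2, 0.2, -0.3]
width: 0.497
grip_force: 0.0
```

{"fn": "carry_out", "kwargs": {"series": "0 0 0.05 0; 0 0 0.06 0; 0 0 0.06 0; 0.013 0.035 0.01 2; 0.013 0.035 0 0; 0.013 0.035 0 0; 0.013 0.035 0 0; 0.013 0.035 0 0; 0.013 0.035 0 0; 0.013 0.035 0 0; 0.013 0.035 0 0; 0 0.01 0 0; 0 0 0 0; 0 0 0 0"}}

```text
time: 47.72
tool_pos: [0.532, -0.0424, 0.2177]
tcp_rot: [2.241, 2.202, -0.001]
wrist_force: [-0.2, 0.4, 0.1]
width: 0.495
grip_force: 0.0
```

```bash
python3 w.py wrist side scene
```

```text
t 47.725 tcp [ 0.532  -0.0424  0.2177] yaw -1.0 w 0.495
wrist blue n 563 px [317. 113.] top 0.0751 xy 532.0 44.5 size 29 11 ang 88.6
wrist blue n 851 px [320. 219.] top 0.0743 xy 533.4 -41.0 size 50 11 ang 88.8
wrist green n 786 px [398. 219.] top 0.0742 xy 599.4 -42.3 size 49 11 ang 89.0
side blue n 106 px [347. 194.] top 0.0752 xy 532.6 42.9 size 27 11 ang -89.7
side blue n 111 px [337. 218.] top 0.0753 xy 534.0 -43.5 size 48 10 ang 88.3
side green n 82 px [365. 226.] top 0.0742 xy 600.7 -45.9 size 51 10 ang 89.0
side yellow n 75 px [421. 156.] top 0.0621 xy 673.4 226.7 size 28 18 ang 88.7
side yellow n 181 px [249. 313.] top 0.0661 xy 429.9 -333.5 size 50 13 ang 86.6
scene blue n 131 px [271. 228.] top 0.0727 xy 528.8 43.7 size 29 13 ang 84.2
scene blue n 145 px [295. 241.] top 0.0726 xy 530.3 -42.2 size 49 13 ang 89.4
scene green n 105 px [313. 226.] top 0.0728 xy 596.6 -43.4 size 47 12 ang 85.9
scene yellow n 60 px [259. 167.] top 0.0608 xy 671.6 227.2 size 21 19 ang 62.6
scene yellow n 202 px [361. 337.] top 0.0644 xy 428.5 -333.6 size 49 14 ang 86.6
```

{"fn": "carry_out", "kwargs": {"series": "0.001 0 -0.06 0; 0 0 -0.06 0; 0 0 -0.04 0; 0 0 -0.0145 0; 0 0 0 0; 0 0 0 0"}}

```text
time: 48.62
tool_pos: [0.5354, -0.0419, 0.0455]
tcp_rot: [2.238, 2.2, 0.004]
wrist_force: [-0.7, 0.1, 0.3]
width: 0.495
grip_force: 0.0
```

{"fn": "carry_out", "kwargs": {"series": "0 0 0 0; 0 0 0 0; 0 0 0 0; 0 0 0 0; 0 0 0 0; 0 0 0 0", "jaw": -1}}

```text
time: 49.38
tool_pos: [0.5347, -0.0416, 0.0449]
tcp_rot: [2.239, 2.201, 0.003]
wrist_force: [0.1, 0.4, 5.9]
width: 0.127
grip_force: 40.0
```

{"fn": "carry_out", "kwargs": {"series": "0 0 0.03 0; 0 0 0.045 0; 0 0 0.045 0; 0 0 0.045 0; 0 0 0.01 -2; -0.004 -0.033 0 0; -0.004 -0.033 0 0; -0.004 -0.033 0 0; -0.004 -0.033 0 0; -0.004 -0.033 0 0; -0.005 -0.033 0 0; -0.005 -0.033 0 0; -0.005 -0.031 0 0; -0.005 -0.031 0 0; 0 0 0 0; 0 0 0 0"}}

```text
time: 51.38
tool_pos: [0.4926, -0.3336, 0.2166]
tcp_rot: [-2.277, -2.16, 0.0]
wrist_force: [-0.2, 0.1, -1.4]
width: 0.13
grip_force: 39.3
```

```bash
python3 w.py wrist side
```

```text
t 51.375 tcp [ 0.4926 -0.3336  0.2166] yaw -3.0 w 0.13
wrist yellow n 972 px [249. 221.] top 0.0663 xy 430.6 -332.4 size 50 12 ang 87.2
side blue n 107 px [347. 194.] top 0.0744 xy 532.6 40.9 size 34 10 ang 89.9
side green n 62 px [418. 174.] top 0.065 xy 677.6 161.6 size 23 17 ang -74.6
side green n 85 px [365. 226.] top 0.0751 xy 600.6 -44.4 size 50 10 ang -89.1
side yellow n 76 px [421. 156.] top 0.0623 xy 674.5 226.7 size 21 21 ang -30.5
side yellow n 178 px [249. 313.] top 0.0664 xy 430.7 -333.9 size 49 12 ang 89.0
```

{"fn": "carry_out", "kwargs": {"series": "0.0015 0 -0.055 0; 0 0 -0.055 0; 0 0 -0.049 0; 0 0 -0.015 0; 0 0 -0.005 0; 0 0 0 0; 0 0 0 0"}}

```text
time: 52.35
tool_pos: [0.4965, -0.3356, 0.0417]
tcp_rot: [2.275, 2.16, 0.001]
wrist_force: [-0.5, -1.3, -1.7]
width: 0.131
grip_force: 39.2
```

{"fn": "carry_out", "kwargs": {"series": "0 0 0 0; 0 0 0 0; 0 0 0 0; 0 0 0 0", "jaw": 0}}

```text
time: 52.85
tool_pos: [0.4948, -0.3345, 0.0393]
tcp_rot: [2.278, 2.163, 0.0]
wrist_force: [0.3, 0.4, -0.8]
width: 0.503
grip_force: 0.0
```

{"fn": "carry_out", "kwargs": {"series": "0 0 0.05 0; 0 0 0.06 0; 0 0 0.06 0; 0.013 0.035 0.01 2; 0.013 0.035 0 0; 0.013 0.035 0 0; 0.013 0.035 0 0; 0.013 0.035 0 0; 0.013 0.035 0 0; 0.013 0.035 0 0; 0.013 0.035 0 0; 0 0.01 0 0; 0 0 0 0; 0 0 0 0"}}

```text
time: 54.6
tool_pos: [0.5984, -0.0455, 0.2192]
tcp_rot: [2.241, 2.201, -0.001]
wrist_force: [0.6, 0.3, 0.3]
width: 0.496
grip_force: 0.0
```

```bash
python3 w.py wrist side scene
```

```text
t 54.6 tcp [ 0.5984 -0.0455  0.2192] yaw -1.0 w 0.496
wrist blue n 923 px [237. 111.] top 0.075 xy 532.0 44.1 size 29 12 ang 88.7
wrist green n 762 px [320. 217.] top 0.0743 xy 599.4 -42.4 size 49 10 ang 89.3
side blue n 106 px [347. 194.] top 0.0749 xy 532.6 43.0 size 33 11 ang 84.5
side blue n 134 px [278. 323.] top 0.0668 xy 497.3 -336.6 size 49 11 ang 87.1
side green n 63 px [417. 174.] top 0.0648 xy 678.6 159.1 size 20 18 ang -77.5
side green n 81 px [365. 226.] top 0.0757 xy 600.6 -45.0 size 50 9 ang -88.4
side yellow n 75 px [421. 156.] top 0.0622 xy 674.1 227.1 size 23 18 ang -78.2
side yellow n 176 px [249. 313.] top 0.0661 xy 430.8 -333.9 size 49 12 ang 88.5
scene blue n 132 px [271. 228.] top 0.072 xy 529.1 42.9 size 27 11 ang -86.9
scene blue n 183 px [380. 318.] top 0.0648 xy 494.2 -335.9 size 49 12 ang 87.9
scene green n 106 px [313. 226.] top 0.0717 xy 596.9 -45.2 size 48 13 ang 86.6
scene yellow n 60 px [259. 167.] top 0.0607 xy 670.7 227.2 size 20 19 ang 38.6
scene yellow n 198 px [361. 338.] top 0.0645 xy 428.6 -333.2 size 50 13 ang 86.2
```

{"fn": "carry_out", "kwargs": {"series": "0 0.0025 -0.06 0; 0 0 -0.06 0; 0 0 -0.04 0; 0 0 -0.016 0; 0 0 0 0; 0 0 0 0"}}

```text
time: 55.5
tool_pos: [0.6009, -0.0424, 0.0456]
tcp_rot: [2.238, 2.2, 0.004]
wrist_force: [0.7, -0.5, 0.6]
width: 0.497
grip_force: 0.0
```

{"fn": "carry_out", "kwargs": {"series": "0 0 0 0; 0 0 0 0; 0 0 0 0; 0 0 0 0; 0 0 0 0; 0 0 0 0", "jaw": -1}}

```text
time: 56.25
tool_pos: [0.6003, -0.0421, 0.0451]
tcp_rot: [2.238, 2.201, 0.003]
wrist_force: [-1.2, 0.0, 6.1]
width: 0.131
grip_force: 40.5
```

{"fn": "carry_out", "kwargs": {"series": "0 0 0.03 0; 0 0 0.045 0; 0 0 0.045 0; 0 0 0.045 0; 0 0 0.01 -2; -0.004 -0.033 0 0; -0.004 -0.033 0 0; -0.004 -0.033 0 0; -0.004 -0.033 0 0; -0.004 -0.033 0 0; -0.005 -0.033 0 0; -0.005 -0.033 0 0; -0.005 -0.032 0 0; -0.005 -0.032 0 0; 0 0 0 0; 0 0 0 0"}}

```text
time: 58.25
tool_pos: [0.5581, -0.3361, 0.2166]
tcp_rot: [-2.277, -2.16, 0.0]
wrist_force: [0.6, -0.1, -1.5]
width: 0.127
grip_force: 39.6
```

```bash
python3 w.py wrist
```

```text
t 58.25 tcp [ 0.5581 -0.3361  0.2166] yaw -3.0 w 0.127
wrist blue n 960 px [251. 221.] top 0.0662 xy 497.4 -334.8 size 50 12 ang 86.9
wrist yellow n 1196 px [177. 222.] top 0.0662 xy 431.0 -332.4 size 50 13 ang 86.8
```

{"fn": "carry_out", "kwargs": {"series": "0.003 0 -0.055 0; 0 0 -0.055 0; 0 0 -0.049 0; 0 0 -0.015 0; 0 0 -0.005 0; 0 0 0 0; 0 0 0 0"}}

```text
time: 59.18
tool_pos: [0.5637, -0.338, 0.042]
tcp_rot: [2.275, 2.16, 0.002]
wrist_force: [-0.2, 0.1, -0.9]
width: 0.129
grip_force: 39.4
```

{"fn": "carry_out", "kwargs": {"series": "0 0 0 0; 0 0 0 0; 0 0 0 0; 0 0 0 0", "jaw": 0}}

```text
time: 59.68
tool_pos: [0.5618, -0.337, 0.0394]
tcp_rot: [2.278, 2.163, -0.0]
wrist_force: [0.3, -0.5, -0.2]
width: 0.502
grip_force: 0.0
```

{"fn": "carry_out", "kwargs": {"series": "0 0 0.05 0; 0 0 0.06 0; 0 0 0.06 0; -0.02 0.035 0.01 0; -0.02 0.035 0 0; -0.02 0.035 0 0; -0.02 0.035 0 0; -0.02 0.035 0 0; -0.02 0.035 0 0; -0.02 0.035 0 0; 0 0.035 0 0; 0 0 0 0; 0 0 0 0"}}

```text
time: 61.3
tool_pos: [0.422, -0.0573, 0.2194]
tcp_rot: [2.277, 2.163, -0.0]
wrist_force: [-0.1, 0.2, -0.7]
width: 0.5
grip_force: 0.0
```

```bash
python3 w.py side scene; python3 -c "
import cv2
cv2.imwrite('pics/end.png',cv2.resize(cv2.imread('pics/last_scene.png')[180:400,230:500],(800,600)))"
```

```text
t 61.3 tcp [ 0.422  -0.0573  0.2194] yaw -2.9 w 0.5
side blue n 108 px [347. 194.] top 0.0741 xy 532.1 43.1 size 30 11 ang 86.2
side blue n 161 px [278. 323.] top 0.0662 xy 497.9 -336.6 size 50 12 ang 85.9
side green n 64 px [417. 174.] top 0.0646 xy 678.8 158.8 size 26 18 ang -77.5
side green n 120 px [309. 333.] top 0.0668 xy 564.5 -339.3 size 49 10 ang 87.0
side yellow n 75 px [421. 156.] top 0.0626 xy 673.8 226.2 size 25 19 ang 89.3
side yellow n 183 px [249. 313.] top 0.0665 xy 430.3 -333.6 size 51 12 ang 86.3
scene blue n 128 px [271. 228.] top 0.0719 xy 527.5 42.7 size 30 11 ang 86.7
scene blue n 178 px [380. 318.] top 0.0644 xy 494.5 -335.6 size 48 12 ang 89.2
scene green n 136 px [399. 300.] top 0.0644 xy 561.2 -341.0 size 47 12 ang 87.5
scene yellow n 199 px [361. 337.] top 0.0638 xy 428.0 -333.0 size 49 14 ang 85.3
```

View pics/end.png

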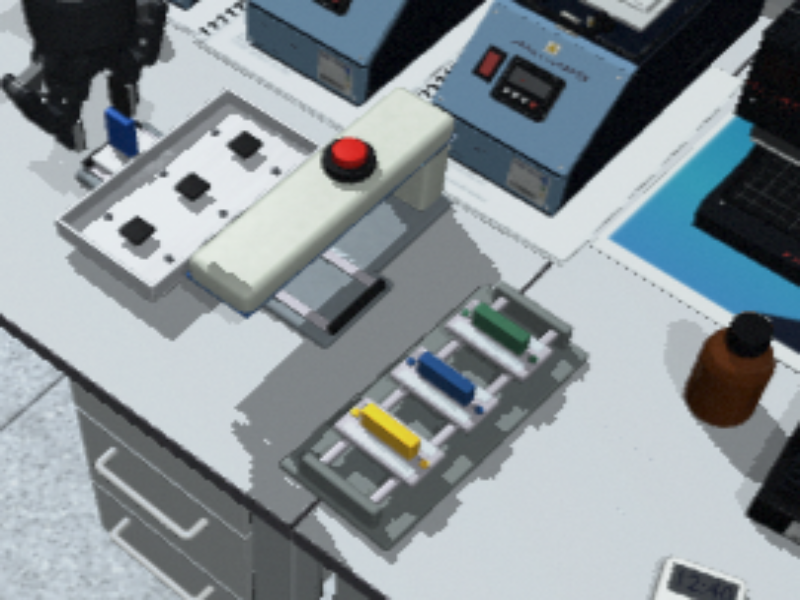

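The three holders lie flat across both rails at (390,430), (445,377) and (500,328). The carriage is out, the button is up and the arm is clear.

```bash
python3 -c "
from workcell import bot
print(bot.finish_job())"
```

```text
the job is handed in; nothing more can be done
None
```

The job is handed in, with no verdict returned: all three holders (blue, green, yellow) were loaded and scanned and now lie flat on the rack, with the carriage out, the button up and the bottles untouched.

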